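# Count a culture dish and gauge it with measuring tweezers

## Task

Read the next culture dish: first count it by pushing the thumb lever of the bench tally counter right down to its stop and letting it spring fully back. Then lift the measuring tweezers off their rest, squeeze them until the pointer stands at the long line of their scale (tips 20 mm apart), and hold that gap steadily just above the closed dish, within about a centimetre, one tip on each side of the small paper disc in its middle, without touching or shifting the dish. Finish holding the tweezers like this, and leave the other things where they are.

Things in the scene. Friction and masses are not known exactly. Their poses are not given: they have to be found in the camera images.
- counter: Bench tally counter, fixed: round upright steel case (49 mm across, 28 mm deep, top 63 mm above the worktop) on a flat black foot 64 x 86 x 7 mm. Origin: centre of the foot's underside. x points from the windowed face to the back, y to the left seen from the face (reset knob on that side), z up. The thumb lever sticks out of the other flank (-y).
- counter_lever (a joint): Thumb lever of the counter: 0 at rest (up), 0.40 rad fully down at its stop. A light spring (1 N at the start, 3.5 N at the stop, felt at the pad) lifts it back when let go. It pivots about a line along the counter's x axis, 43 mm above the worktop, in the counter's middle.
- lever_pad (a point): Centre of the top of the lever's thumb pad (24 x 24 mm, level at rest, 4 mm thick), on the lever, 55 mm to the -y side of the counter's middle; 62 mm above the worktop at rest, about 39 mm with the lever at its stop. Push it straight down.
- rest: Tweezers rest, fixed: grey plate 150 x 66 x 3 mm with two upright saddles 4 mm thick, 34 mm high (end lugs to 41 mm), at x = -52 mm (33 mm wide) and +47 mm (57 mm wide). The tweezers lie over both, lengthwise along x, tips to +x; between the saddles there is room for fingers on both sides of the arms. Origin: centre of the plate's underside.
- tweezers: Steel measuring tweezers, 216 mm long, 75 g, two straight arms joined at the rear, tips bent down 18 mm below the arms' underside, 200 mm from the hinge. Origin: rear hinge, at the level of the arms' underside (34 mm up on the rest). x: forward, midway between the open arms; z up. This body has the fixed arm (+y side). Each open arm stands 0.10 rad off x; its inner face runs through the hinge.
- tweezers_grip (a point): Place to grip, on the tweezers' x axis 100 mm from the hinge, at mid-height of the arms (z +6 mm), near the balance point and midway between the saddles. Here each arm is a serrated grip 3.6 mm thick and 12 mm high (reaching from 60 to 140 mm from the hinge): 27 mm over both outer faces when open, 17 mm at the mark (1 mm more under the front edge of a 22 mm wide pad).
- scale_mark (a point): Middle of the long engraved line on the scale leaf, a flat strip 9 x 46 mm lying across the top of the arms 158 mm from the hinge, fixed to the fixed arm. The small dark pointer on the moving arm, at the strip's front edge, stands at this line when the tips are 20 mm apart; the short lines are 40, 30 and 10 mm.
- tweezers_arm (a joint): How far the moving arm (-y side) is closed: 0 open (tips 40 mm apart), 0.10 rad at the 20 mm mark, 0.19 almost shut; tip gap = 400 mm x sin((0.20 - angle) / 2). A spring opens it: squeezed 100 mm from the hinge, each finger feels 1 N at the start and 10 N at the mark. Squeezed evenly, both arms swing in alike and the middle line stays put.
- tip_fixed (a point): Point of the fixed arm's tip, on its inner side.
- tip_moving (a point): Point of the moving arm's tip, on its inner side.
- tips_mid (a point): Point on the fixed arm's body, 10 mm inward of its tip: the middle between the two tips when the gap is at the mark.
- dish: Closed clear culture dish, loose, 90 mm across and 16 mm high, 75 g, with a pale layer inside and a small white paper disc (6 mm) in a darker round zone at its very middle. Origin: centre of its underside, straight below the disc.
- petri_0: Bystander: empty petri dish, 64 mm across, the lower of two stacked.
- petri_1: Bystander: empty petri dish, the upper of the two.
- vial_0: Bystander: small capped vial, 27 mm across, 52 mm high.
- dropper: Bystander: brown dropper bottle, 33 mm across, 102 mm high.
Not all that is in view belongs to the job. Leave any black or green look-alike of the dish alone.

How it is judged:
On the way, in this order (a step that is already met when the one before it is completed fails the run):
1. the counter's lever is down at its stop (value of joint counter_lever above 0.365 rad), for 0.1 s.
2. the lever has sprung back up, let go (value of joint counter_lever below 0.04 rad and contact force between each of the arm, the fingers and counter below 0.1 N), for 0.2 s.
3. the tweezers are off their rest, in the fingers (contact force between tweezers and rest below 0.05 N and height (world z) of tweezers above 0.038 m and contact force between the fingers and tweezers above 1 N), for 0.2 s.
At the end, for the whole second after the job is handed in: The fingers hold the tweezers steady and clear of rest and dish, tips 20 mm apart (17 to 23 mm), both tips 0.5 to 18 mm above the dish's top, their middle within 8 mm of the paper disc seen from above; the counter's lever is back up and the dish has not shifted by 8 mm (distance between tip_fixed and tip_moving between 0.017 and 0.023 m and velocity of joint tweezers_arm between -0.03 and 0.03 rad/s and linear speed of tweezers below 0.02 m/s and angular speed of tweezers below 0.15 rad/s and horizontal distance between tips_mid and dish below 0.008 m and z of tip_fixed in the frame of dish between 0.0165 and 0.034 m and z of tip_moving in the frame of dish between 0.0165 and 0.034 m and contact force between the fingers and tweezers above 2 N and contact force between tweezers and dish below 0.05 N and contact force between tweezers and rest below 0.05 N and value of joint counter_lever below 0.04 rad and distance of dish from where it was at the start of the episode below 0.008 m); the arm keeps its last pose, push and grip.
It fails at once if the dish is touched (contact force between any of tweezers, the fingers, the arm and dish above 0.5 N).
It fails at once if the dish is shifted (distance of dish from where it was at the start of the episode above 0.01 m).
It fails at once if a bystander is disturbed (distance of any of petri_0, petri_1, vial_0, dropper from where it was at the start of the episode above 0.015 m).
It fails at once if the tweezers are dropped on the worktop (height (world z) of tweezers below 0.02 m).
It also fails if it takes over 48 s, if anything falls off the work surface, if the arm or the gripper's body presses on something with over 40 N, if the wrist force passes 120 N, or if a joint passes its speed limit or range.

## Robot

A 7-joint arm with a two-finger parallel gripper is mounted at the origin on a cart in front of the work surface, level with it; the furniture and walls round the work are solid. World frame = base frame: x ahead of the robot, y to its left, z up, the work surface at z = 0. Lengths are in m, angles in rad, forces in N, time in s.
With the tool pointing down it reaches from about 0.35 to 0.9 m from the base axis. Payload 8.1 kg.
Tool frame: the origin (TCP) lies midway between the tips of the shut fingers; the grasp point (between the pads) lies 19 mm behind it; z points along the fingers, y is the line along which they close (so a half turn about z gives the same grasp; the last joint's range is limited). The gripper opens to 92 mm and grips with 3 to 60 N. Pads are 19 mm wide; open, the fingers measure 130 mm over their backs; the gripper's body (75 mm by 190 mm) begins 47 mm behind the grasp point.
Start: joints at [-1.213, 0.434, 0.025, 1.573, -0.012, 1.134, -0.075], TCP at [0.278, 0.56, 0.227] pointing down, gripper open.
Joint ranges: [-2.62, 2.62], [-0.44, 2.09], [-1.27, 1.32], [0.08, 2.57], [-1.32, 4.46], [0.12, 2], [-2.74, 2.74]. Speed limits (rad/s): [2.22, 2.22, 3.01, 3.01, 3.14, 3.14, 3.14].

## Interface

Orientations are given as a rotation vector (axis times angle).
In Python, from cell import arm gives the robot as it stands.
- The arm moves only by the tool carry_out, never from a script. Its arguments are lists of equal length, an entry for each row: "claw": the finger opening in cm, from 0 to 9.18; "delta_pos": the shift along the tool's x, y, z in cm, a list of three; "angular": the turn, a rotation vector about the tool's x, y, z in rad, a list of three. In form: {"claw": [claw, ...], "delta_pos": [[dx, dy, dz], ...], "angular": [[ax, ay, az], ...]}. A call has 1 to 20 rows; each row shifts and turns the commanded pose from where the row before left it, along the tool's axes as they then stand; what a row does not reach is not made up. A row lasts 1/10 s, in which the tool goes at most 50 mm and 8.59 degrees, less where a joint would pass 70% of its speed; a pose out of reach is approached as far as the arm can. A call with a gripper value outside its range is refused whole. The fingers move at their own pace and stop on an object; "force" is the grip in N (left out, the last holds). Time passes only in rows, so rows that do not move let the fingers close. It gives the time, the measured TCP pose, the force, the opening and the grip force at its end, in the units of the state.
- arm.observe(): the state, without advancing time (a new reading comes with each control period).
- arm.get_image(name): name is "side" or "top" or "wrist"; returns a dict with "frame" (400x640x3 uint8, red, green, blue), "mtx" (3x3 intrinsics, pixels), "T" (4x4, takes a point from camera to world coordinates). Camera axes: x right, y down, z forward; pixel columns grow to the right and rows downward; lengths in m; the calibration is good to about 2 mm. A picture is of the moment at which its call begins. There is no depth.
- arm.sign_off(): hands the job in; it is judged then, once.
Trained networks look in a picture, given as the dict that the camera call returned (one of the last four; its "shot" number tells which), for a name from the list of things; names that differ only in an ending like _2 or _b are one class to them, and where a whole thing is asked for, a point or a joint stands for the part that bears it (a point fixed in the world has none). Each returns a list of dicts, best first, with "conf" (0 to 1); they miss things now and then, are a little off and sometimes report something else, mostly with a low value. They report only what shows in the picture. A call takes as long as a camera call. They do not tell look-alikes from the thing itself.
- arm.look_for(label, picture): "centre" ([column, row] as shares, 0 to 1, of the picture: columns of its width, rows of its height, amid what is visible of it).
- arm.trace(label, picture): "region" (400x640 bool, what is visible of it) and "centre" ([column, row] as shares, 0 to 1, of the picture: columns of its width, rows of its height, amid what is visible of it).
- arm.place_of(label, picture): "centre" ([column, row] as shares, 0 to 1, of the picture: columns of its width, rows of its height: a listed point, or the origin of a listed thing).
The state is a dict: "clock": time; "joints": joint angles; "dq": joint speeds; "joint_efforts": joint torques, N m; "position": TCP position; "ee_rot": TCP orientation; "force": force on the tool from outside, world axes, zero at the start; "ft_torque": the same for the moment, N m; "width": opening from 0.0 (shut) to 1.0 (fully open); "gripper_force": force on a finger pad.
Only numpy, scipy, OpenCV 4.12 (cv2) and the standard library are available. Lean on these libraries where they do the work, as an engineer would, in place of code of your own. Each camera call takes 0.05 s, during which the arm holds its last target. There are 200 camera calls.

## Working session

There is one attempt and no reset: what is moved stays moved. The work goes in short steps, Python scripts to look and compute and a tool call to move; the robot and the scene stay as the last step left them, time stands still between calls to the robot, and variables do not carry over. Pictures are saved under pics/ and viewed, at most 10 in all, crops included, and the job is handed in when it is done.

Besides the shell and the picture viewer there is one more tool, called after "Call:" in YAML: its name, and indented under it one key for each argument. carry_out: Moves the arm, as the interface text tells. Its arguments: {"type":"object","properties":{"claw":{"type":"array","items":{"type":"number"}},"delta_pos":{"type":"array","items":{"type":"array","items":{"type":"number"}}},"angular":{"type":"array","items":{"type":"array","items":{"type":"number"}}},"force":{"type":"number"}},"required":["claw","delta_pos","angular"]}

```bash
mkdir -p pics && cat > h.py <<'E'
import numpy as np, cv2
from cell import arm
from scipy.spatial.transform import Rotation as R
def ray(im,c,sh=True):
    u=np.array(c,float)*([640,400] if sh else [1,1])
    d=np.linalg.inv(im['mtx'])@[u[0],u[1],1]
    d=im['T'][:3,:3]@d
    return im['T'][:3,3],d/np.linalg.norm(d)
def atz(im,c,z,sh=True):
    o,d=ray(im,c,sh); return o+d*(z-o[2])/d[2]
def tri(rs):
    A=sum(np.eye(3)-np.outer(d,d) for o,d in rs); b=sum((np.eye(3)-np.outer(d,d))@o for o,d in rs)
    p=np.linalg.solve(A,b); return p,max(np.linalg.norm((np.eye(3)-np.outer(d,d))@(p-o)) for o,d in rs)
def save(im,n): cv2.imwrite('pics/'+n,im['frame'][:,:,::-1])
E
python3 - <<'E'
from h import *
np.set_printoptions(precision=3,suppress=True)
ims={n:arm.get_image(n) for n in('top','side')}
for n,i in ims.items(): save(i,n+'0.png'); print(n,i['T'][:3,3])
for l in ['counter','lever_pad','rest','tweezers','tweezers_grip','scale_mark','tip_fixed','tip_moving','dish','petri_0','vial_0','dropper']:
    r={n:arm.place_of(l,i) for n,i in ims.items()}
    for n in r: print(l,n,[(np.round(np.array(q['centre'])*[640,400]),round(q['conf'],2)) for q in r[n][:3]])
    if r['top'] and r['side']: print('   tri',*tri([ray(ims[n],r[n][0]['centre']) for n in r]))
o=arm.observe();print(o['position'],o['ee_rot'],o['clock'],o['force'])
E
cd pics; python3 -c "
import cv2,numpy as np
cv2.imwrite('both0.png',cv2.resize(np.vstack([cv2.imread('top0.png'),cv2.imread('side0.png')]),(480,600)))"
```

```text
top [ 0.392 -0.026  1.29 ]
side [ 0.597 -1.114  0.578]
counter top [(array([225., 196.]), 0.66)]
counter side [(array([332., 164.]), 0.74)]
   tri [0.555 0.3   0.025] 0.004789583944428868
lever_pad top [(array([235., 197.]), 0.58), (array([293., 151.]), 0.41)]
lever_pad side [(array([323., 152.]), 0.59), (array([258., 232.]), 0.37)]
   tri [0.535 0.253 0.083] 0.00283796298987013
rest top [(array([376., 212.]), 0.87)]
rest side [(array([301., 254.]), 0.81)]
   tri [ 0.504 -0.212  0.001] 0.0010127259377675864
tweezers top [(array([382., 186.]), 0.74), (array([368., 242.]), 0.48)]
tweezers side [(array([258., 233.]), 0.62)]
   tri [ 0.498 -0.239  0.092] 0.08465386790990008
tweezers_grip top [(array([380., 211.]), 0.74)]
tweezers_grip side [(array([299., 241.]), 0.94), (array([331., 168.]), 0.17)]
   tri [ 0.503 -0.218  0.04 ] 0.0030924068418392322
scale_mark top [(array([385., 196.]), 0.58)]
scale_mark side [(array([321., 244.]), 0.81), (array([331., 165.]), 0.69)]
   tri [ 0.555 -0.235  0.043] 0.0026788325065205025
tip_fixed top [(array([378., 186.]), 0.67)]
tip_fixed side [(array([300
[... 267 characters left out ...]
14., 177.]), 0.67)]
dish side [(array([292., 229.]), 0.93), (array([291., 196.]), 0.86), (array([246., 226.]), 0.66)]
   tri [ 0.408 -0.073 -0.014] 0.05976279509080821
petri_0 top [(array([343., 147.]), 0.36)]
petri_0 side [(array([393., 230.]), 0.66), (array([396., 226.]), 0.66)]
   tri [ 0.727 -0.096  0.005] 0.002377312096025381
vial_0 top [(array([373., 156.]), 0.47)]
vial_0 side [(array([389., 255.]), 0.75), (array([387., 203.]), 0.75)]
   tri [ 0.704 -0.2   -0.004] 0.0033817785325847304
dropper top [(array([293., 147.]), 0.64)]
dropper side [(array([387., 202.]), 0.79)]
   tri [ 0.725  0.077 -0.   ] 0.0013140570088099699
[0.278 0.56  0.227] [0.718 3.059 0.   ] 1.3 [-0.358 -0.276 -0.237]
```

View pics/top0.png

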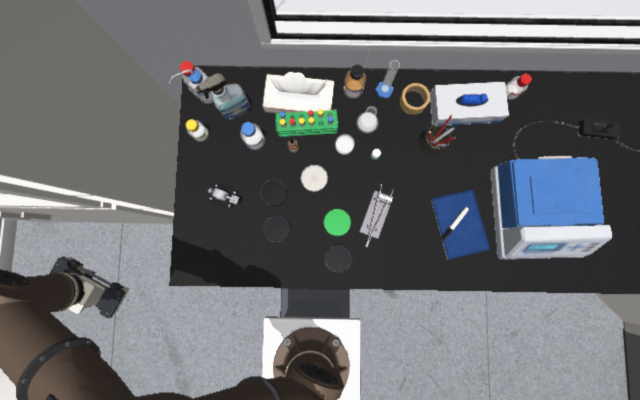

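View pics/side0.png

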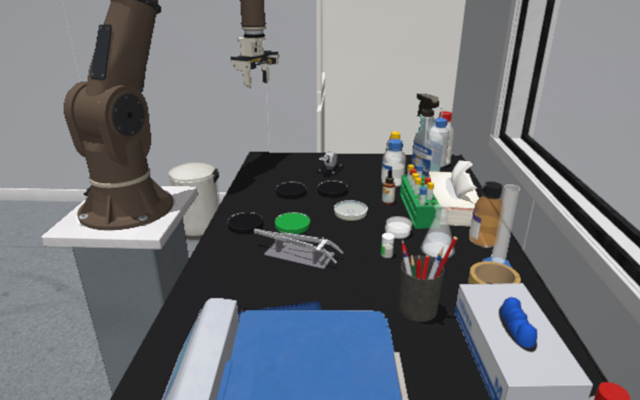

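The top view shows the counter at (224,195) with its lever to the right, the rest and tweezers at (376,212) with the hinge at (369,243) and the tips up, and the white dish at (314,177). In the side view the dish is at (351,210). The green and black discs are look-alikes.

Call:
carry_out:
  claw: [0,0,0,0,0,0,0,0,0,0,0,0,0]
  delta_pos:
    - [-2.4,-1.3,0]
    - [-2.4,-1.3,0]
    - [-2.4,-1.3,0]
    - [-2.4,-1.3,0]
    - [-2.4,-1.3,0]
    - [-2.4,-1.3,0]
    - [-2.4,-1.3,0]
    - [-2.4,-1.3,0]
    - [-2.4,-1.3,0]
    - [-2.4,-1.3,0]
    - [-2.4,-1.3,0]
    - [-2.4,-1.3,0]
    - [0,0,0]
  angular:
    - [0,0,0]
    - [0,0,0]
    - [0,0,0]
    - [0,0,0]
    - [0,0,0]
    - [0,0,0]
    - [0,0,0]
    - [0,0,0]
    - [0,0,0]
    - [0,0,0]
    - [0,0,0]
    - [0,0,0]
    - [0,0,0]

```text
clock: 2.6
position: [0.4691, 0.2879, 0.2269]
ee_rot: [0.726, 3.055, -0.002]
force: [0.7, -0.2, 0.3]
width: 0.004
gripper_force: 0.0
```

```bash
python3 - <<'E'
from h import *
np.set_printoptions(precision=3,suppress=True)
w=arm.get_image('wrist');save(w,'w1.png')
o=arm.observe();print(o['position'],o['ee_rot'],o['clock'],o['force'])
Tt=R.from_rotvec(o['ee_rot']).as_matrix();print('cam in tool',Tt.T@(w['T'][:3,3]-o['position']),Tt.T@w['T'][:3,:3])
for l,z in [('counter',0),('lever_pad',.062),('counter_lever',.05)]:
    for q in arm.place_of(l,w)[:2]: print(l,np.array(q['centre'])*[640,400],q['conf'],atz(w,q['centre'],z))
t=arm.get_image('top');s=arm.get_image('side')
print('dish',tri([ray(t,[314,177],0),ray(s,[351,210],0)]))
E
```

```text
[0.468 0.29  0.227] [ 0.723  3.056 -0.   ] 2.65 [-0.006  1.051  0.868]
cam in tool [ 0.079 -0.001 -0.157] [[-0.003 -0.954 -0.301]
 [ 1.    -0.002 -0.002]
 [ 0.001 -0.301  0.954]]
counter [371.776 220.2  ] 0.76 [0.555 0.31  0.   ]
lever_pad [324.8 245.2] 0.54 [0.533 0.259 0.062]Traceback (most recent call last):
  File "<stdin>", line 7, in <module>
ValueError: it knows: counter, dish, dropper, lever_pad, petri, rest, scale_mark, tip_fixed, tip_moving, tips_mid, tweezers, tweezers_grip, vial
```

View pics/w1.png

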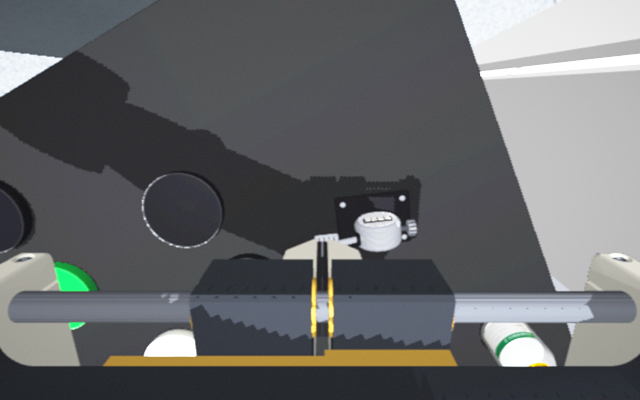

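The wrist view shows the counter at (378,230) with its face towards the robot. The lever pad is beside the fingertips at about (325,240), partly hidden. The pad measures 55 mm from the counter, which matches the text. I'll turn the fingers across the lever and look again.

Call:
carry_out:
  claw: [0,0,0,0,0,0,0,0,0,0,0,0]
  delta_pos:
    - [0,0,0.5]
    - [0,0,0.5]
    - [0,0,0.5]
    - [0,0,0.5]
    - [0,0,0.5]
    - [0,0,0.5]
    - [0,0,0.5]
    - [0,0,0.5]
    - [0,0,0.5]
    - [0,0,0.5]
    - [0,0,0.5]
    - [0,0,0]
  angular:
    - [0,0,-0.148]
    - [0,0,-0.148]
    - [0,0,-0.148]
    - [0,0,-0.148]
    - [0,0,-0.148]
    - [0,0,-0.148]
    - [0,0,-0.148]
    - [0,0,-0.148]
    - [0,0,-0.148]
    - [0,0,-0.148]
    - [0,0,-0.148]
    - [0,0,0]

```text
clock: 3.95
position: [0.4655, 0.2929, 0.1712]
ee_rot: [1.736, -2.617, -0.001]
force: [-0.1, 0.3, 0.1]
width: -0.001
gripper_force: 0.0
```

```bash
cat >> h.py <<'E'
np.set_printoptions(precision=4,suppress=True)
def st():
    o=arm.observe();M=R.from_rotvec(o['ee_rot']).as_matrix()
    print('pos',o['position'],'x',M[:,0],'y',M[:,1],'t',o['clock'],'j',np.array(o['joints']),'F',np.array(o['force']));return np.array(o['position']),M
E
python3 - <<'E'
from h import *
p,M=st()
w=arm.get_image('wrist');save(w,'w2.png')
t=arm.get_image('top');s=arm.get_image('side')
for l,z in [('counter',0),('lever_pad',.062)]:
    for q in arm.place_of(l,w)[:2]:
        x=atz(w,q['centre'],z); print(l,np.array(q['centre'])*[640,400],q['conf'],x,'tool delta cm',M.T@(x-p)*100)
    qt=arm.place_of(l,t)
    if qt: print('tri',tri([ray(w,arm.place_of(l,w)[0]['centre']),ray(t,qt[0]['centre'])]))
    for q in qt[:2]:print(q['centre'],q['conf'])
print('dish',tri([ray(t,[314,177],0),ray(s,[351,210],0)]))
E
```

```text
pos [0.4655 0.2929 0.1712] x [-0.3889 -0.9213  0.0005] y [-0.9213  0.3889  0.0012] t 3.95 j [-0.4966  0.382  -0.2149  1.8137  0.0963  0.9571  1.9902] F [-0.1313  0.2558  0.0746]
counter [247.296 229.8  ] 0.69 [0.5568 0.3136 0.    ] tool delta cm [-5.4645 -7.6306 17.1037]
tri (array([0.5452, 0.2995, 0.0316]), np.float64(0.004733251468573965))
[0.3531, 0.4915] 0.71
lever_pad [227.072 191.68 ] 0.88 [0.5338 0.2599 0.062 ] tool delta cm [ 0.3793 -7.5925 10.9066]
tri (array([0.5362, 0.26  , 0.0546]), np.float64(0.0011367145306362158))
[0.3672, 0.4973] 0.62
dish (array([0.6211, 0.0022, 0.0094]), np.float64(0.0002853178752550333))
```

View pics/w2.png

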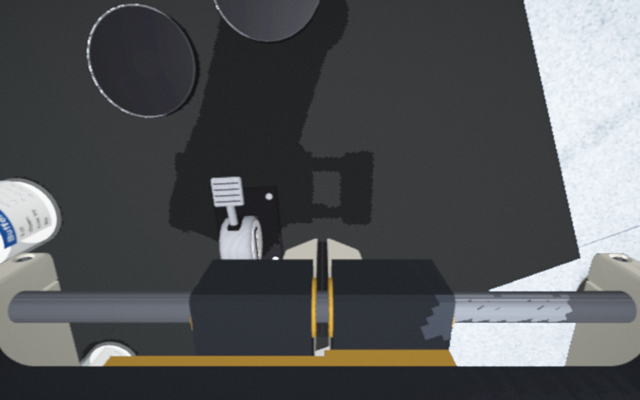

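Call:
carry_out:
  claw: [0,0,0,0,0,0,0,0,0,0,0,0,0,0]
  delta_pos:
    - [0.1,-1.52,1.2]
    - [0.1,-1.52,1.2]
    - [0.1,-1.52,1.2]
    - [0.1,-1.52,1.2]
    - [0.1,-1.52,1.2]
    - [0,0,1.2]
    - [0,0,1.2]
    - [0,0,1.2]
    - [0,0,1.0]
    - [0,0,0.6]
    - [0,0,0.6]
    - [0,0,0.4]
    - [0,0,0.2]
    - [0,0,0.1]
  angular:
    - [0,0,0]
    - [0,0,0]
    - [0,0,0]
    - [0,0,0]
    - [0,0,0]
    - [0,0,0]
    - [0,0,0]
    - [0,0,0]
    - [0,0,0]
    - [0,0,0]
    - [0,0,0]
    - [0,0,0]
    - [0,0,0]
    - [0,0,0]

```text
clock: 5.8
position: [0.534, 0.2569, 0.0466]
ee_rot: [1.73, -2.621, 0.0]
force: [-3.3, -3.9, 3.4]
width: 0.001
gripper_force: 2.4
```

Call:
carry_out:
  claw: [0,0,0,0]
  delta_pos:
    - [0,0,0.2]
    - [0,0,0.2]
    - [0,0,0.1]
    - [0,0,0]
  angular:
    - [0,0,0]
    - [0,0,0]
    - [0,0,0]
    - [0,0,0]

```text
clock: 6.2
position: [0.5343, 0.2571, 0.042]
ee_rot: [1.73, -2.621, 0.001]
force: [-3.4, -3.2, 6.6]
width: 0.001
gripper_force: 3.8
```

Call:
carry_out:
  claw: [0,0,0,0,0]
  delta_pos:
    - [0,0,0.2]
    - [0,0,0.2]
    - [0,0,0.1]
    - [0,0,0]
    - [0,0,0]
  angular:
    - [0,0,0]
    - [0,0,0]
    - [0,0,0]
    - [0,0,0]
    - [0,0,0]

```text
clock: 6.7
position: [0.5347, 0.2572, 0.0397]
ee_rot: [-1.73, 2.621, -0.001]
force: [-12.1, -9.7, 33.9]
width: 0.003
gripper_force: 17.9
```

The stop is reached: the upward force is 34 N and the height fits. Now I'll let go, turn back and travel to the tweezers.

Call:
carry_out:
  claw: [0,0,0,0,0,0,0,0,0,0,0,0,0,0,0,0]
  delta_pos:
    - [0,0,-1.0]
    - [0,0,-1.5]
    - [0,0,-2]
    - [0,0,-2]
    - [0,0,-2]
    - [0,0,-1]
    - [0,0,-1]
    - [0,0,-1]
    - [0,0,-1]
    - [0,0,-1]
    - [0,0,-1]
    - [0,0,-1]
    - [0,0,-1]
    - [0,0,-1]
    - [0,0,0]
    - [0,0,0]
  angular:
    - [0,0,0]
    - [0,0,0]
    - [0,0,0]
    - [0,0,0]
    - [0,0,0.138]
    - [0,0,0.138]
    - [0,0,0.138]
    - [0,0,0.138]
    - [0,0,0.138]
    - [0,0,0.138]
    - [0,0,0.138]
    - [0,0,0.138]
    - [0,0,0.138]
    - [0,0,0.138]
    - [0,0,0.138]
    - [0,0,0]

```text
clock: 8.3
position: [0.535, 0.2586, 0.2125]
ee_rot: [0.55, 3.091, 0.003]
force: [-0.7, -0.3, 0.4]
width: 0.008
gripper_force: 0.0
```

Call:
carry_out:
  claw: [5,5,5,5,5,5,5,5,5,5,5,5,5,5,5,5]
  delta_pos:
    - [-0.4,-3,0]
    - [-0.4,-3,0]
    - [-0.4,-3,0]
    - [-0.4,-3,0]
    - [-0.4,-3,0]
    - [-0.4,-3,0]
    - [-0.4,-3,0]
    - [-0.4,-3,0]
    - [-0.4,-3,0]
    - [-0.4,-3,0]
    - [-0.4,-3,0]
    - [-0.4,-3,0]
    - [-0.4,-3,0]
    - [-0.4,-3,0]
    - [-0.4,-3,0]
    - [0,0,0]
  angular:
    - [0,0,0]
    - [0,0,0]
    - [0,0,0]
    - [0,0,0]
    - [0,0,0]
    - [0,0,0]
    - [0,0,0]
    - [0,0,0]
    - [0,0,0]
    - [0,0,0]
    - [0,0,0]
    - [0,0,0]
    - [0,0,0]
    - [0,0,0]
    - [0,0,0]
    - [0,0,0]

```text
clock: 9.9
position: [0.4353, -0.1898, 0.2121]
ee_rot: [0.55, 3.092, -0.003]
force: [0.3, 0.5, 0.7]
width: 0.545
gripper_force: 0.0
```

```bash
python3 - <<'E'
from h import *
p,M=st()
w=arm.get_image('wrist');save(w,'w3.png')
t=arm.get_image('top');s=arm.get_image('side')
for l,z in [('rest',0),('tweezers',.034),('tweezers_grip',.040),('scale_mark',.046),('tip_fixed',.016),('tip_moving',.016)]:
    Q={n:arm.place_of(l,i)[:2] for n,i in (('w',w),('t',t),('s',s))}
    for q in Q['w']: print(l,np.array(q['centre'])*[640,400],q['conf'],atz(w,q['centre'],z))
    if Q['w'] and Q['s'] : print('   tri ws',tri([ray(w,Q['w'][0]['centre']),ray(s,Q['s'][0]['centre'])]))
E
```

```text
pos [ 0.4353 -0.1898  0.2121] x [-0.9387  0.3447 -0.0018] y [ 0.3447  0.9387 -0.0016] t 9.9 j [-0.0427  0.2035  0.4059  1.9729 -0.0943  0.9815  1.627 ] F [0.2941 0.4758 0.6928]
rest [322.688 226.   ] 0.68 [ 0.4993 -0.213   0.    ]
   tri ws (array([ 0.4925, -0.1771,  0.2007]), np.float64(0.06592312932731426))
tweezers [323.328 143.   ] 0.86 [ 0.4059 -0.1781  0.034 ]
tweezers [323.2  241.12] 0.46 [ 0.5026 -0.2136  0.034 ]
   tri ws (array([ 0.4024, -0.1783,  0.042 ]), np.float64(0.0025271136296108653))
tweezers_grip [325.12 239.2 ] 0.66 [ 0.4987 -0.2101  0.04  ]
   tri ws (array([ 0.5007, -0.2101,  0.0382]), np.float64(0.001194061334006112))
scale_mark [322.688 291.   ] 0.75 [ 0.5516 -0.2322  0.046 ]
   tri ws (array([ 0.5509, -0.2343,  0.0404]), np.float64(0.003739374160362412))
tip_fixed [322.112 291.32 ] 0.34 [ 0.5697 -0.2395  0.016 ]
   tri ws (array([ 0.5271, -0.1971,  0.1837]), np.float64(0.05054649650703825))
```

View pics/w3.png

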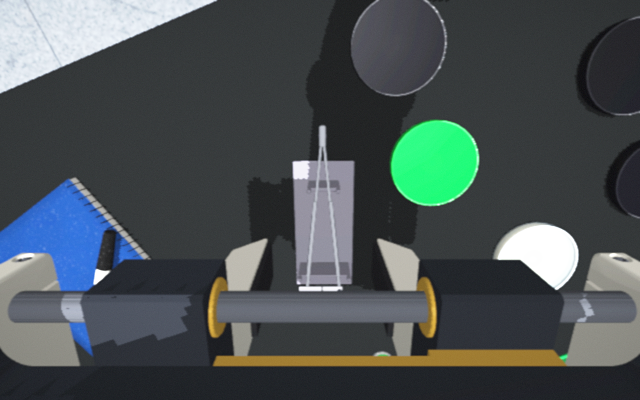

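The wrist view shows the tweezers running straight down the picture at about u=323, hinge at (323,128) and scale at (322,289). The finger line is already square to them. The axis length of 155 mm (158 expected) and the heights fit, so I'll descend on the grip.

Call:
carry_out:
  claw: [5,5,5,5,5,5,5,5,5,5,5,5,5,5,5]
  delta_pos:
    - [-1.7,0.02,1.0]
    - [-1.7,0.02,1.0]
    - [-1.7,0.02,1.0]
    - [-1.7,0.02,1.0]
    - [0,0,2]
    - [0,0,2]
    - [0,0,2]
    - [0,0,2]
    - [0,0,2]
    - [0,0,1.5]
    - [0,0,1.5]
    - [0,0,1]
    - [0,0,0.6]
    - [0,0,0.4]
    - [0,0,0]
  angular:
    - [0,0,0]
    - [0,0,0]
    - [0,0,0]
    - [0,0,0]
    - [0,0,0]
    - [0,0,0]
    - [0,0,0]
    - [0,0,0]
    - [0,0,0]
    - [0,0,0]
    - [0,0,0]
    - [0,0,0]
    - [0,0,0]
    - [0,0,0]
    - [0,0,0]

```text
clock: 12.45
position: [0.5002, -0.2083, 0.0216]
ee_rot: [-0.548, -3.093, -0.0]
force: [-0.4, -0.2, -0.4]
width: 0.551
gripper_force: 0.0
```

```bash
python3 - <<'E'
from h import *
p,M=st()
w=arm.get_image('wrist')
s=arm.get_image('side')
a=cv2.resize(s['frame'][180:290,220:380],(640,440),interpolation=cv2.INTER_CUBIC)
b=cv2.resize(w['frame'][:,180:460],(0,0),fx=.5,fy=.5)
save({'frame':a},'s4.png'); save(w,'w4.png')
for l,z in [('rest',0),('tweezers',.034),('tweezers_grip',.040)]:
    for q in arm.place_of(l,w)[:2]: print(l,np.array(q['centre'])*[640,400],q['conf'],atz(w,q['centre'],z), M.T@(atz(w,q['centre'],z)-p))
E
```

```text
pos [ 0.5002 -0.2083  0.0216] x [-0.9391  0.3438  0.0002] y [0.3438 0.9391 0.    ] t 12.45 j [ 0.0801  0.5753  0.2998  1.9961 -0.2844  0.61    1.7889] F [-0.3512 -0.1929 -0.3598]
rest [318.592 240.92 ] 0.94 [ 0.4995 -0.2101  0.    ] [ 0.0001 -0.002   0.0216]
tweezers [307.584  39.12 ] 0.97 [ 0.405  -0.1793  0.034 ] [ 0.0994 -0.0056 -0.0124]
```

View pics/s4.png

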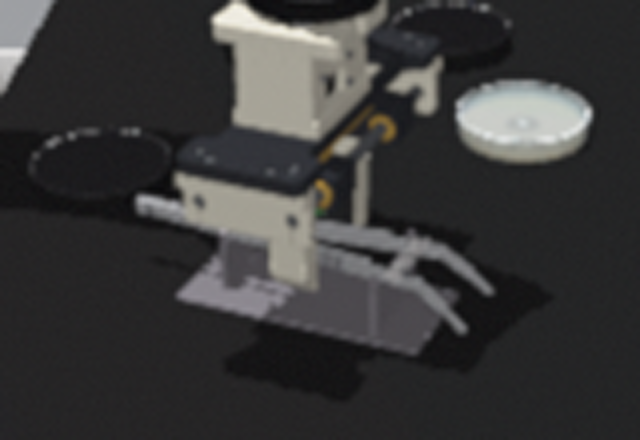

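The side view shows the fingers astride the tweezers between the saddles, fingertips clear of the plate. The centre line is about 4 mm off to -y, so I'll correct that and close gently.

Call:
carry_out:
  claw: [4,3.2,2.8,2.5,2.3,2.2,2.1,2.1,2.1]
  delta_pos:
    - [0,-0.2,0]
    - [0,-0.2,0]
    - [0,0,0]
    - [0,0,0]
    - [0,0,0]
    - [0,0,0]
    - [0,0,0]
    - [0,0,0]
    - [0,0,0]
  angular:
    - [0,0,0]
    - [0,0,0]
    - [0,0,0]
    - [0,0,0]
    - [0,0,0]
    - [0,0,0]
    - [0,0,0]
    - [0,0,0]
    - [0,0,0]
  force: 30

```text
clock: 13.6
position: [0.499, -0.212, 0.0218]
ee_rot: [0.548, 3.093, 0.0]
force: [0.3, -0.3, 3.0]
width: 0.232
gripper_force: 7.3
```

Call:
carry_out:
  claw: [2.0,1.9,1.8,1.8,1.8,1.8,1.8,1.8,1.8,1.8,1.8,1.8,1.8,1.8]
  delta_pos:
    - [0,0,0]
    - [0,0,0]
    - [0,0,0]
    - [0,0,0]
    - [0,0,-0.4]
    - [0,0,-0.8]
    - [0,0,-1]
    - [0,0,-1]
    - [0,0,-1]
    - [0,0,-1]
    - [0,0,-1]
    - [0,0,-0.8]
    - [0,0,0]
    - [0,0,0]
  angular:
    - [0,0,0]
    - [0,0,0]
    - [0,0,0]
    - [0,0,0]
    - [0,0,0]
    - [0,0,0]
    - [0,0,0]
    - [0,0,0]
    - [0,0,0]
    - [0,0,0]
    - [0,0,0]
    - [0,0,0]
    - [0,0,0]
    - [0,0,0]

```text
clock: 15.0
position: [0.4989, -0.2119, 0.0918]
ee_rot: [0.548, 3.093, 0.0]
force: [-0.2, 0.0, -0.9]
width: 0.2
gripper_force: 8.8
```

```bash
python3 - <<'E'
from h import *
p,M=st(); print(arm.observe()['width']*91.8,arm.observe()['gripper_force'])
w=arm.get_image('wrist');s=arm.get_image('side');t=arm.get_image('top')
a=cv2.resize(s['frame'][150:270,220:400],(600,400),interpolation=cv2.INTER_CUBIC)
b=cv2.resize(w['frame'],(312,195)); b=np.hstack([b,np.zeros((195,288,3),np.uint8)])
save({'frame':np.vstack([a,b])},'s5.png')
for l in ['tweezers','scale_mark','tip_fixed','tip_moving','tips_mid','dish']:
    for n,i in (('w',w),('s',s),('t',t)):
        for q in arm.place_of(l,i)[:2]: print(l,n,np.array(q['centre'])*[640,400],round(q['conf'],2))
E
```

```text
pos [ 0.4989 -0.2119  0.0918] x [-0.9391  0.3436 -0.0002] y [0.3436 0.9391 0.0001] t 15.0 j [ 0.0444  0.4692  0.3529  1.9501 -0.229   0.7604  1.7492] F [-0.2408  0.045  -0.9461]
18.373140394107068 8.762800820786651
tweezers w [321.28  36.6 ] 0.87
tweezers s [256.768 206.2  ] 0.83
scale_mark s [321.28 220.92] 0.94
scale_mark t [344.384 141.6  ] 0.5
tip_fixed s [341.504 229.2  ] 0.97
tip_fixed s [296.704 210.32 ] 0.54
tip_moving s [337.28 233.88] 0.65
tip_moving s [318.528 219.8  ] 0.36
tips_mid s [342.592 228.12 ] 0.69
dish w [627.776 249.92 ] 0.77
dish w [483.584  98.08 ] 0.77
dish s [330.816 190.52 ] 0.9
dish s [245.568 224.92 ] 0.89
dish t [275.392 193.   ] 0.98
dish t [280.896 227.   ] 0.88
```

View pics/s5.png

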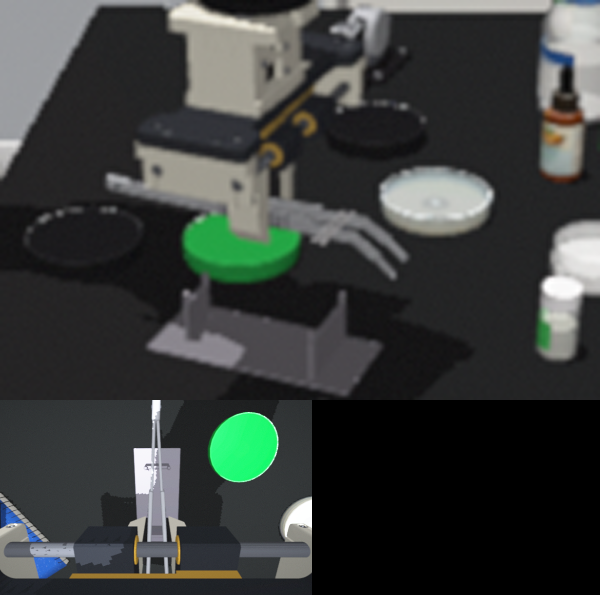

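The tweezers are lifted and level, with the grip at 18.4 mm and 8.8 N, which matches the spring near the mark. The dish is undisturbed at crop (437,198). I'll carry the tweezers over it at height.

Call:
carry_out:
  claw: [1.77,1.77,1.77,1.77,1.77,1.77,1.77,1.77,1.77,1.77,1.77,1.77,1.77,1.77,1.77,1.77,1.77,1.77]
  delta_pos:
    - [0.1,0.5,0]
    - [0.2,1,0]
    - [0.4,1.5,0]
    - [0.4,1.8,0]
    - [0.5,2,0]
    - [0.5,2,0]
    - [0.5,2,0]
    - [0.5,2,0]
    - [0.5,2,0]
    - [0.5,2,0]
    - [0.5,2,0]
    - [0.5,1.8,0]
    - [0.4,1.5,0]
    - [0.4,1.2,0]
    - [0.3,0.7,0]
    - [0.2,0.3,0]
    - [0,0,0]
    - [0,0,0]
  angular:
    - [0,0,0]
    - [0,0,0]
    - [0,0,0]
    - [0,0,0]
    - [0,0,0]
    - [0,0,0]
    - [0,0,0]
    - [0,0,0]
    - [0,0,0]
    - [0,0,0]
    - [0,0,0]
    - [0,0,0]
    - [0,0,0]
    - [0,0,0]
    - [0,0,0]
    - [0,0,0]
    - [0,0,0]
    - [0,0,0]

```text
clock: 17.85
position: [0.5222, 0.0373, 0.0918]
ee_rot: [0.55, 3.093, -0.001]
force: [-0.1, -0.6, -1.6]
width: 0.195
gripper_force: 9.0
```

```bash
cat > look.py <<'E'
import sys
from h import *
p,M=st(); o=arm.observe();print(o['width']*91.8,o['gripper_force'])
w=arm.get_image('wrist');s=arm.get_image('side');t=arm.get_image('top')
a=cv2.resize(s['frame'][150:240,290:410],(600,450),interpolation=cv2.INTER_CUBIC)
c=cv2.resize(t['frame'][130:200,270:340],(300,300),interpolation=cv2.INTER_CUBIC)
b=cv2.resize(w['frame'],(300,188)); b=np.vstack([b,np.zeros((450-188,300,3),np.uint8)]); b[188:188+262]=c[:262]
f=np.hstack([a,b]); save({'frame':cv2.resize(f,(800,400))},sys.argv[1])
for l in ['tweezers','tweezers_grip','scale_mark','tip_fixed','tip_moving','tips_mid','dish']:
    for n,i in (('w',w),('s',s),('t',t)):
        for q in arm.place_of(l,i)[:3]:
            c=np.array(q['centre'])*[640,400]
            print(l,n,c,round(q['conf'],2), atz(i,q['centre'],0) if l=='dish' else '')
E
python3 look.py s6.png
```

```text
pos [0.5222 0.0373 0.0918] x [-0.9387  0.3447 -0.0001] y [ 0.3447  0.9387 -0.0003] t 17.85 j [-0.4289  0.443   0.3419  1.9938 -0.2145  0.739   1.2607] F [-0.0581 -0.6032 -1.5866]
17.856012028905138 8.987179853675116
tweezers w [317.632  38.2  ] 0.6 
tweezers s [275.392 167.4  ] 0.56 
tweezers s [397.184 227.2  ] 0.33 
tweezers s [352.704 179.68 ] 0.25 
tweezers_grip w [312.832 269.72 ] 0.9 
tweezers_grip s [386.176 202.08 ] 0.64 
tweezers_grip s [315.776 171.92 ] 0.6 
tweezers_grip t [292.928 148.32 ] 0.43 
scale_mark s [348.8  183.08] 0.58 
scale_mark s [334.016 176.   ] 0.57 
tip_fixed w [321.984 318.2  ] 0.36 
tip_fixed s [351.872 180.6  ] 0.68 
tip_fixed s [313.792 171.08 ] 0.15 
tip_moving s [347.968 185.8  ] 0.54 
tips_mid s [350.912 183.88 ] 0.87 
dish w [149.312 187.08 ] 0.77 [ 0.4668 -0.0791  0.    ]
dish w [466.88 207.92] 0.75 [0.5642 0.1385 0.    ]
dish w [405.504  52.8  ] 0.7 [ 0.4435  0.1251 -0.    ]
dish s [291.584 192.12 ] 0.87 [0.445  0.1293 0.    ]
dish s [330.176 191.32 ] 0.84 [0.5599 0.1407 0.    ]
dish s [349.824 212.48 ] 0.8 [0.6179 0.0055 0.    ]
dish t [336.32 258.12] 0.95 [ 0.3481 -0.0781  0.    ]
dish t [334.272 220.   ] 0.92 [ 0.4761 -0.0695  0.    ]
dish t [312.192 179.92 ] 0.75 [0.6128 0.0084 0.    ]
```

View pics/s6.png

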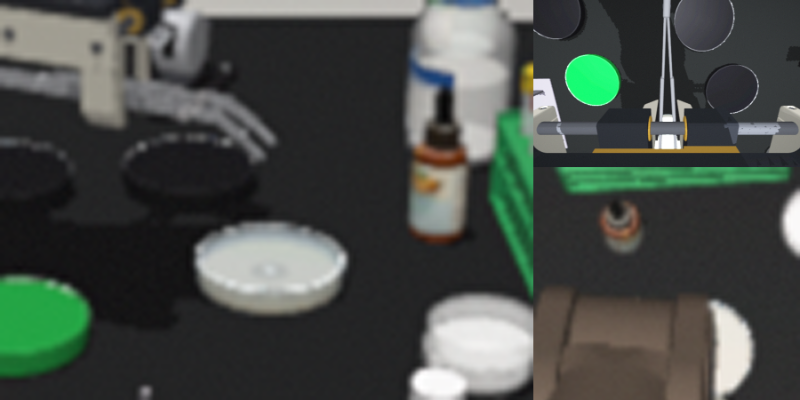

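The side view shows the tips at about (352,182) and (348,185.5), high above and level with the dish. The dish's disc is at about (350,211). I'll compute the offsets precisely.

```bash
python3 - <<'E'
from h import *
from scipy.optimize import least_squares
p,M=st()
s=arm.get_image('side');t=arm.get_image('top')
t0=cv2.imread('pics/top0.png')[160:195,295:335]; g=t0.min(2)
m=(g>120).astype(np.uint8);n,lab,stt,cen=cv2.connectedComponentsWithStats(m);k=1+np.argmax(stt[1:,4]);ct=cen[k]+[295,160];print('top blob',ct,stt[k])
for z in (.008,.012,.016): print(z,atz(t,ct,z,0))
print('net s',[ (np.array(q['centre'])*[640,400],q['conf']) for q in arm.place_of('dish',s)[:4]])
print('tri disc',tri([ray(t,ct,0),ray(s,[350.4,210.8],0)]))
for z in (.008,.012,.016): print('side disc',z,atz(s,[350.4,210.8],z,0))
def proj(P): 
    T=np.linalg.inv(s['T']);c=s['mtx']@(T[:3,:3]@P+T[:3,3]);return c[:2]/c[2]
ex=-M[:,0];ey=M[:,1]
for px in ([351.9,182.2],[348.5,185.5],):
    sg=1 if px[1]<184 else -1
    f=lambda q:proj(p+ex*q[0]+ey*.010*sg+np.array([0,0,q[1]]))-px
    r=least_squares(f,[.1,-.006]);print(px,'forward',r.x[0],'z',p[2]+r.x[1])
for d,dz in((0,.031),):
    print('expected hinge px',proj(p-ex*.1+[0,0,.012+.002]))
E
```

```text
pos [0.5223 0.0382 0.0918] x [-0.9391  0.3437 -0.    ] y [0.3437 0.9391 0.0001] t 19.05 j [-0.4296  0.4431  0.3412  1.9935 -0.2147  0.7391  1.2605] F [ 0.2784  0.4868 -0.4636]
top blob [313.8645 177.6364] [  6   5  27  27 561]
0.008 [0.6194 0.0026 0.008 ]
0.012 [0.6187 0.0026 0.012 ]
0.016 [0.618  0.0025 0.016 ]
net s [(array([291.328, 226.12 ]), 0.97), (array([245.888, 224.8  ]), 0.96), (array([350.208, 212.92 ]), 0.78), (array([335.488, 193.12 ]), 0.65)]
tri disc (array([0.6194, 0.0027, 0.0067]), np.float64(0.0001939773566655819))
side disc 0.008 [0.6192 0.     0.008 ]
side disc 0.012 [ 0.619  -0.0078  0.012 ]
side disc 0.016 [ 0.6189 -0.0156  0.016 ]
[351.9, 182.2] forward 0.10159257957449798 z 0.08696935920195424
[348.5, 185.5] forward 0.09929582722670369 z 0.08517412422679332
expected hinge px [282.3347 165.9911]
```

Call:
carry_out:
  claw: [1.77,1.77,1.77,1.77,1.77,1.77,1.77,1.77,1.77,1.77]
  delta_pos:
    - [-0.1,0,0.3]
    - [-0.1,0,0.6]
    - [-0.1,0,0.8]
    - [0,0,0.8]
    - [0,0,0.8]
    - [0,0,0.8]
    - [0,0,0.6]
    - [0,0,0.3]
    - [0,0,0]
    - [0,0,0]
  angular:
    - [0,0,0]
    - [0,0,0]
    - [0,0,0]
    - [0,0,0]
    - [0,0,0]
    - [0,0,0]
    - [0,0,0]
    - [0,0,0]
    - [0,0,0]
    - [0,0,0]

```text
clock: 20.2
position: [0.5253, 0.0371, 0.0419]
ee_rot: [0.548, 3.093, 0.0]
force: [0.6, 0.4, -0.7]
width: 0.195
gripper_force: 9.0
```

```bash
python3 - <<'E'
from h import *
p,M=st(); o=arm.observe();print(o['width']*91.8,o['gripper_force'])
s=arm.get_image('side')
a=cv2.resize(s['frame'][185:230,320:380],(800,600),interpolation=cv2.INTER_CUBIC); save({'frame':a},'s7.png')
for l in ['tweezers','scale_mark','tip_fixed','tip_moving','tips_mid','dish']:
    for q in arm.place_of(l,s)[:3]: print(l,np.array(q['centre'])*[640,400],round(q['conf'],2))
T=np.linalg.inv(s['T'])
def proj(P): c=s['mtx']@(T[:3,:3]@P+T[:3,3]);return c[:2]/c[2]
ex=-M[:,0];ey=M[:,1]
m=p+ex*.1+[0,0,-.006];print('tips mid',m)
for g in(.02,.017,.023): print(g,'fix',proj(m+ey*g/2),'mov',proj(m-ey*g/2))
print('disc',proj(np.array([.619,.0025,.008])),'mid on z.008',proj(np.array([m[0],m[1],.008])))
E
```

```text
pos [0.5253 0.0371 0.0419] x [-0.9391  0.3437 -0.0002] y [0.3437 0.9391 0.0001] t 20.2 j [-0.3951  0.5237  0.3044  2.0223 -0.2568  0.6313  1.2993] F [ 0.5528  0.3701 -0.7387]
17.885688031399624 8.987517164609926
tweezers [279.168 182.32 ] 0.83
scale_mark [336.512 196.08 ] 0.69
tip_fixed [355.072 199.4  ] 0.84
tip_moving [349.376 202.08 ] 0.65
tips_mid [353.472 201.68 ] 0.81
dish [293.504 228.12 ] 0.94
dish [351.168 214.92 ] 0.8
dish [332.288 190.2  ] 0.72
tips mid [0.6192 0.0028 0.0359]
0.02 fix [351.9062 199.6007] mov [349.3928 202.6   ]
0.017 fix [351.72   199.8229] mov [349.5836 202.3723]
0.023 fix [352.092 199.379] mov [349.2015 202.8282]
disc [350.319  210.3821] mid on z.008 [350.3797 210.3387]
```

View pics/s7.png

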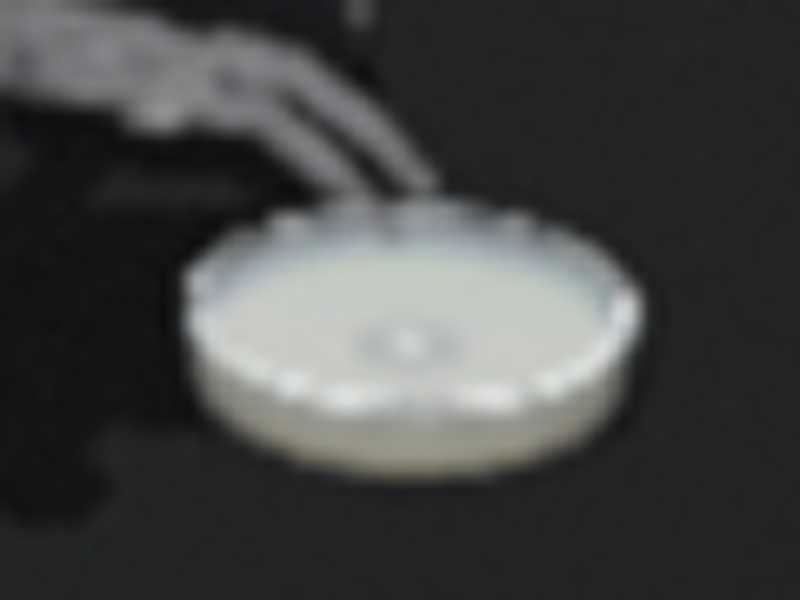

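The tips are centred over the disc: fixed tip at (352,199), moving tip crossing the rim at about (349.4,202.6), disc at (350.6,210.6). All of these match the prediction for a 20 mm gap. I'll go down the last centimetre.

Call:
carry_out:
  claw: [1.77,1.77,1.77,1.77,1.77,1.77,1.77,1.77]
  delta_pos:
    - [0,0,0.2]
    - [0,0,0.3]
    - [0,0,0.3]
    - [0,0,0.2]
    - [0,0,0]
    - [0,0,0]
    - [0,0,0]
    - [0,0,0]
  angular:
    - [0,0,0]
    - [0,0,0]
    - [0,0,0]
    - [0,0,0]
    - [0,0,0]
    - [0,0,0]
    - [0,0,0]
    - [0,0,0]

```text
clock: 21.35
position: [0.5252, 0.0372, 0.0318]
ee_rot: [0.548, 3.093, 0.0]
force: [1.0, -0.1, -0.2]
width: 0.195
gripper_force: 9.0
```

```bash
python3 - <<'E'
from h import *
p,M=st(); o=arm.observe();print(o['width']*91.8,o['gripper_force'])
s=arm.get_image('side');w=arm.get_image('wrist')
a=cv2.resize(s['frame'][185:230,320:380],(800,600),interpolation=cv2.INTER_CUBIC); save({'frame':a},'s8.png')
for l in ['tip_fixed','tip_moving','tips_mid','dish','scale_mark']:
    for n,i in(('s',s),('w',w)):
        for q in arm.place_of(l,i)[:2]: print(l,n,np.array(q['centre'])*[640,400],round(q['conf'],2))
T=np.linalg.inv(s['T'])
def proj(P): c=s['mtx']@(T[:3,:3]@P+T[:3,3]);return c[:2]/c[2]
ex=-M[:,0];ey=M[:,1]
m=p+ex*.1+[0,0,-.006];print('tips mid',m)
for g in(.02,.017,.023): print(g,'fix',proj(m+ey*g/2),'mov',proj(m-ey*g/2))
E
```

```text
pos [0.5252 0.0372 0.0318] x [-0.9391  0.3437 -0.0001] y [0.3437 0.9391 0.0001] t 21.35 j [-0.3883  0.5399  0.2959  2.0281 -0.2651  0.6094  1.3063] F [ 1.0461 -0.0905 -0.242 ]
17.8576759198448 8.987432377921323
tip_fixed s [354.496 200.4  ] 0.8
tip_moving s [346.816 207.28 ] 0.73
tip_moving w [318.592  37.   ] 0.71
tips_mid s [396.992 225.08 ] 0.7
tips_mid s [350.016 205.92 ] 0.65
dish s [353.024 214.52 ] 0.89
dish s [299.52 253.68] 0.72
dish w [505.728 237.4  ] 0.89
dish w [ 95.872 211.28 ] 0.76
scale_mark s [333.824 195.6  ] 0.75
scale_mark s [346.432 204.08 ] 0.18
tips mid [0.6191 0.0028 0.0258]
0.02 fix [351.7725 202.9402] mov [349.266  205.9738]
0.017 fix [351.5868 203.1649] mov [349.4563 205.7435]
0.023 fix [351.9578 202.7159] mov [349.0753 206.2047]
```

View pics/s8.png

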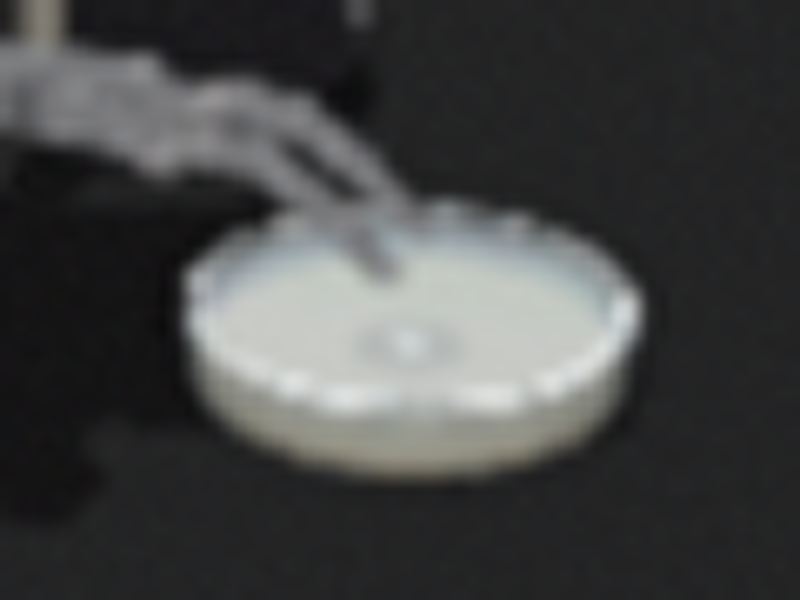

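The moving tip ends at about (349.3,205.6) against a predicted (349.3,206.0). Both tips straddle the disc about 10 mm above the lid, and the grip is steady, so I'm handing in.

```bash
python3 -c "
from cell import arm
print(arm.sign_off())"
```

```text
the job is handed in; nothing more can be done
None
```

I pushed the counter lever to its stop and let it go, then signed off with the tweezers held at about a 20 mm gap, about 10 mm above the dish and centred on the paper disc. No verdict came back, and I didn't measure the lever's return.

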